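# Clamp the lug bracket through the guard window

## Robot

A 6-joint arm with a two-finger parallel gripper is mounted at the origin on the work surface. World frame = base frame: x ahead of the robot, y to its left, z up, the work surface at z = 0. Lengths are in m, angles in rad, forces in N, time in s.
With the tool pointing down it reaches from about 0.35 to 0.775 m from the base axis. Payload 7.3 kg.
Tool frame: the origin (TCP) lies at the very end of the fingers, on their centre line; the grasp point (between the pads) lies 19 mm behind it; z points along the fingers, y is the line along which they close (so a half turn about z gives the same grasp; the last joint's range is limited). The gripper opens to 92 mm and grips with 3 to 60 N. Pads are 19 mm wide; open, the fingers measure 130 mm over their backs; the gripper's body (75 mm by 190 mm) begins 47 mm behind the grasp point.
Start: joints at [1.027, 0.342, 1.524, -0, 1.275, -0.146], TCP at [0.203, 0.484, 0.227] pointing down, gripper open.
Joint ranges: [-2.53, 2.53], [-0.77, 2.02], [0.04, 2.7], [-1, 4.14], [0.28, 2.66], [-3.11, 3.11]. Speed limits (rad/s): [2.57, 2.57, 3.14, 3.14, 3.14, 3.14].

## Interface

Orientations are given as [roll, pitch, yaw] about the fixed x, y, z axes, in that order (R = Rz(yaw) Ry(pitch) Rx(roll)).
In Python, from cell import observe, read_camera, get_calibration, hand_in, search_frame gives the robot as it stands.
- The arm moves only by the tool step_arm, never from a script. Its argument "commands" is a list of rows, each an object with "translation": the shift along the tool's x, y, z in mm, a list of three; "roll": the turn about the tool's z in rad. In form: [{"translation": [x, y, z], "roll": roll}, ...]. A call has 1 to 20 rows; each row shifts and turns the commanded pose from where the row before left it, along the tool's axes as they then stand; what a row does not reach is not made up. A row lasts 1/12 s, in which the tool goes at most 41.7 mm and 7.16 degrees, less where a joint would pass 70% of its speed; a pose out of reach is approached as far as the arm can. A call is refused whole if a number of a shift passes 41.7 or a number of a turn 0.125, either way. A call with a gripper value outside its range is refused whole. "fingers" is the opening, from 0 (shut) to 1 (fully open), set as the call begins (left out, the last holds). The fingers move at their own pace and stop on an object; "grip_force" is the grip in N (left out, the last holds). Time passes only in rows, so rows that do not move let the fingers close. It gives the time, the measured TCP pose, the force, the opening and the grip force at its end, in the units of the state.
- observe(): the state, without advancing time (a new reading comes with each control period).
- read_camera(name): name is "scene" or "top" or "wrist"; returns the picture (384x512x3 uint8, red, green, blue); there is no depth.
- get_calibration(name): a dict with "camera_matrix" (3x3 intrinsics, pixels), "world_from_camera" (4x4, takes a point from camera to world coordinates). Camera axes: x right, y up, looking along -z (the intrinsics and any distortion apply to the point x, -y, -z); pixel columns grow to the right and rows downward; lengths in m; the calibration is good to about 2 mm. A picture is of the moment at which its call begins: read the wrist's pose just before it. get_calibration takes no time and is no camera call; for the wrist camera it gives the pose at the moment of the call.
- hand_in(): hands the job in; it is judged then, once.
Trained networks look in the newest picture that a camera, given by its name, has taken for a name from the list of things; names that differ only in an ending like _2 or _b are one class to them, and where a whole thing is asked for, a point or a joint stands for the part that bears it (a point fixed in the world has none). Each returns a list of dicts, best first, with "confidence" (0 to 1); they miss things now and then, are a little off and sometimes report something else, mostly with a low value. They report only what shows in the picture. A call takes as long as a camera call. They do not tell look-alikes from the thing itself.
- search_frame(camera, name): "at" ([x, y, z] in m, in world coordinates, good to about 4 mm: the middle of the surface that is visible of it).
The state is a dict: "time": time; "qpos": joint angles; "qvel": joint speeds; "joint_efforts": joint torques, N m; "tool_pos": TCP position; "tool_rot": TCP orientation; "contact_force": force on the tool from outside, world axes, zero at the start; "torque": the same for the moment, N m; "opening": finger opening in m; "grip_force": force on a finger pad.
Only numpy, scipy, OpenCV 4.12 (cv2) and the standard library are available. Lean on these libraries where they do the work, as an engineer would, in place of code of your own. Each camera call takes 0.05 s, during which the arm holds its last target. There are 200 camera calls.

## Task

Clamp the bracket with the upright eye lug for welding: reach down through the guard window above its clamp, press that lever's rubber pad with closed fingertips all the way to its stop, and bring the fingers back out above the guard. Do not touch the guard, leave the plain blank's lever alone, and grasp nothing: the workpieces and the loose things around them stay where they lie.

Things in the scene. Friction and masses are not known exactly. Their poses are not given: they have to be found in the camera images.
- jig: Fixed welding fixture: blue-painted base plate 295 x 320 x 12 mm with two clamp stations side by side, 62 mm to its +y side (left) and 62 mm to its -y side (right). The origin is on the table, midway between the stations; the plate spans x -185 to +110 mm. Its x axis points away from the robot along the levers, z is up. Each station has a lever hinged at x = +75 mm, 55 mm above the table, running towards -x; a pressing foot hangs below it over the workpiece.
- guard: Fixed grey sheet-steel guard over the lever ends: a level top sheet 120 (x) x 292 (y) mm, 4 mm thick, its upper face 106 mm above the table, with two rectangular windows; four corner legs, and round bars across the front and sides. The origin is on the table under the middle of the sheet; x points away from the robot, roughly along the fixture's x, z up. It sits slightly differently over the levers every time.
- left_window (a point): Centre of the left window (robot's left, guard +y), at the level of the sheet's upper face. Opening 84 mm along the guard's x, 76 mm along its y.
- right_window (a point): Centre of the right window (guard -y), at the level of the sheet's upper face. Same opening, 84 x 76 mm.
- left_pad (a point): Centre of the upper face of the black rubber pad (32 x 30 x 12 mm) at the end of the left lever, 125 mm from its hinge; it moves with the lever. Raised, it is about 88 mm above the table (18 mm below the guard's upper face); pressed to the stop, 61 mm. It lies below the left window, up to about 12 mm off the window's centre.
- right_pad (a point): The same point on the right lever, below the right window.
- left_lever (a joint): Angle of the left lever, rad: 0 fully raised, 0.22 pressed down to its stop (level). It starts between 0 and 0.04. Friction hinge, no spring: it takes about 3 to 4 N down on the pad and stays where it is left.
- right_lever (a joint): Angle of the right lever, rad, same meaning.
- bracket_mid (a point): Centre of the strip of the bracket: a loose aluminium strip 200 x 50 x 6 mm lying along the fixture's x in one of the two stations (left or right varies), with an upright eye lug 44 mm wide, 12 mm thick, 50 mm high on its end nearest the robot, outside the guard.
- lug_top (a point): Top of the eye lug of the bracket, 56 mm above the underside of the strip.
- blank_mid (a point): Centre of the plain blank: the same loose strip, 200 x 50 x 6 mm, without a lug, in the other station.
- spacer_mid (a point): Centre of a loose steel spacer tube, 28 mm across, 30 mm high, standing on the fixture's base plate between the two strips, in front of the guard. To be left alone.
- mallet: Loose mallet lying on the table on the +y side of the fixture, 210 mm long handle along its -x, head 102 mm along y, 42 mm across; origin under the head's middle. To be left alone.
- angle: Loose steel angle section 150 x 40 x 40 mm lying on the table on the -y side of the fixture; origin under its middle. To be left alone.
There are look-alikes about, which are no part of the job. What is shaped like the part that bears bracket_mid but blue is not meant.

How it is judged:
By the outcome, as a careful person would: the job done as asked, in the order asked, and still so for the second after the job is handed in, with the robot touching nothing.
It also fails if it takes over 29 s, if anything falls off the work surface, if the arm or the gripper's body presses on something with over 40 N, if the wrist force passes 120 N, or if a joint passes its speed limit or range.

## Working session

There is one attempt and no reset: what is moved stays moved. The work goes in short steps, Python scripts to look and compute and a tool call to move; the robot and the scene stay as the last step left them, time stands still between calls to the robot, and variables do not carry over. Pictures are saved under pics/ and viewed, at most 10 in all, crops included, and the job is handed in when it is done.

Besides the shell and the picture viewer there is one more tool, called after ">>>" as name([rows], argument=value, ...), one row to a line, values as JSON. step_arm: Moves the arm, as the interface text tells. Its arguments: {"type":"object","properties":{"commands":{"type":"array"},"fingers":{"type":"number"},"grip_force":{"type":"number"}},"required":["commands"]}

```bash
mkdir -p pics; python3 - <<'E'
from cell import *
import cv2,numpy as np
for c in ["scene","top"]:
    im=read_camera(c); cv2.imwrite(f"pics/{c}0.png",im[:,:,::-1])
    for n in ["guard","left_window","right_window","left_pad","right_pad","lug_top","bracket_mid","blank_mid","spacer_mid","jig"]:
        print(c,n,[(np.round(d["at"],3).tolist(),round(d["confidence"],2)) for d in search_frame(c,n)][:3])
    k=get_calibration(c);print(k["camera_matrix"].tolist(),np.round(k["world_from_camera"],3).tolist())
print(observe())
E
```

```text
scene guard []
scene left_window [([0.514, -0.068, 0.096], 0.66)]
scene right_window [([0.511, -0.071, 0.105], 0.66)]
scene left_pad [([0.587, -0.045, 0.064], 0.49)]
scene right_pad [([0.548, -0.162, 0.064], 0.66), ([0.452, -0.124, 0.017], 0.31)]
scene lug_top [([0.452, -0.127, 0.016], 0.71), ([0.515, -0.553, 0.002], 0.65), ([0.258, 0.248, 0.006], 0.64)]
scene bracket_mid [([0.511, -0.553, 0.002], 0.9), ([0.449, -0.122, 0.016], 0.76), ([0.258, 0.246, 0.006], 0.69)]
scene blank_mid [([0.488, -0.006, 0.018], 0.85)]
scene spacer_mid [([0.488, -0.007, 0.015], 0.4)]
scene jig [([0.578, -0.039, 0.009], 0.6)]
[[456.9701069491485, 0.0, 256.1804757349528], [0.0, 456.9701069491485, 190.13465168410002], [0.0, 0.0, 1.0]] [[-0.831, -0.389, 0.398, 1.065], [0.556, -0.554, 0.62, 0.838], [-0.021, 0.736, 0.676, 1.041], [0.0, 0.0, 0.0, 1.0]]
top guard [([0.492, -0.089, 0.108], 0.66)]
top left_window [([0.494, -0.091, 0.11], 0.59)]
top right_window [([0.495, -0.093, 0.104], 0.82)]
top left_pad [([0.556, -0.043, 0.075], 0.78)]
top right_pad [([0.514, -0.154, 0.081], 0.55)]
top lug_top [([0.507, -0.564, 0
[... 589 characters left out ...]
], [0.0, 0.0, 0.0, 1.0]]
{'time': 1.1, 'qpos': array([ 1.02699876e+00,  3.42002595e-01,  1.52409692e+00,  7.80099255e-06,
        1.27542985e+00, -1.45989810e-01]), 'qvel': array([ 0.00102154,  0.00145232, -0.00033833, -0.00062429, -0.00097012,
       -0.00156067]), 'joint_efforts': array([ 1.60537871e-03, -4.31129694e+01, -2.44478470e+01,  7.16596423e-02,
        4.82617726e-02,  2.45302509e-06]), 'tool_pos': array([0.20336233, 0.48402549, 0.22674023]), 'tool_rot': array([3.14152895e+00, 1.82252855e-06, 2.74378263e+00]), 'contact_force': array([-0.18574205,  0.22585791, -0.01010297]), 'torque': array([-0.01939352, -0.0213289 , -0.01575096]), 'grip_force': 0.0, 'opening': 0.0917356676494491}
```

```bash
python3 - <<'E'
import cv2
im=cv2.imread("pics/top0.png");cv2.imwrite("pics/top0b.png",cv2.resize(im,(800,600),interpolation=cv2.INTER_CUBIC))
im=cv2.imread("pics/scene0.png");cv2.imwrite("pics/scene0b.png",cv2.resize(im,(800,600),interpolation=cv2.INTER_CUBIC))
E
```

```text
(no output)
```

View pics/top0b.png

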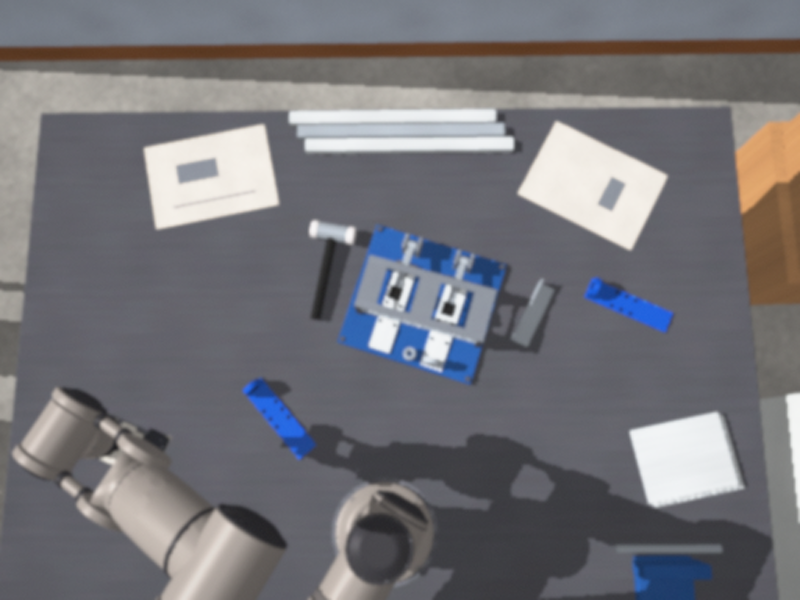

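View pics/scene0b.png

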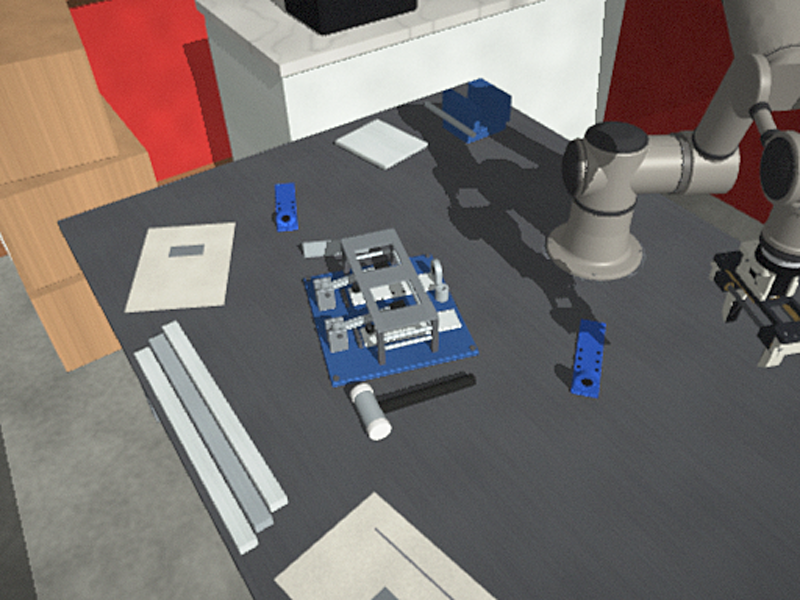

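The top view shows the jig at around (425,305). The near ends of two white strips stick out at (383,335) left and (437,350) right. The right one carries something upright, with its shadow at (455,365); the spacer ring is at (409,353). In the scene view the eye lug is at (437,268) above the far (right) strip. The blue look-alikes are at (278,415) and (628,303) in the top view. I'll confirm with the wrist camera.

```bash
cat > h.py <<'E'
from cell import *
import numpy as np
def ray(c,uv,z,k=None):
    k=k or get_calibration(c);K=k["camera_matrix"];T=np.array(k["world_from_camera"])
    p=np.linalg.inv(K)@[uv[0],uv[1],1.]; d=T[:3,:3]@[p[0],-p[1],-p[2]]; o=T[:3,3]
    return o+d*(z-o[2])/d[2]
def proj(k,P):
    K=k["camera_matrix"];T=np.array(k["world_from_camera"])
    q=T[:3,:3].T@(np.array(P)-T[:3,3]); q=K@[q[0],-q[1],-q[2]]; return q[:2]/q[2]
E
python3 - <<'E'
from h import *
np.set_printoptions(precision=3,suppress=True)
s=observe();k=get_calibration("wrist");T=np.array(k["world_from_camera"])
from scipy.spatial.transform import Rotation as R
r=R.from_euler("xyz",s["tool_rot"]).as_matrix()
print("cam in tool",r.T@(T[:3,3]-s["tool_pos"]),(r.T@T[:3,:3]).tolist(),k["camera_matrix"].tolist())
f=.64
for n,p,z in [("gLT",(372,255),.106),("gRT",(497,291),.106),("gRB",(487,343),.106),("gLB",(355,310),.106),("padR",(449,308),.085),("padL",(395,292),.085)]:
    print(n,ray("top",np.array(p)*f,z))
for n,p in [("a",(347,238)),("b",(396,230)),("c",(437,312)),("d",(380,325))]:
    print(n,ray("scene",np.array(p)*f,.106))
E
```

```text
cam in tool [ 0.08   0.    -0.158] [[0.0007297603851875748, 0.9552074503460771, 0.2959361320506926], [0.9999996553640043, -0.0005799171766123025, -0.0005941110495154662], [-0.00039588085467371406, 0.2959364636191577, -0.9552075443477894]] [[323.0525682346795, 0.0, 251.47851025882102], [0.0, 323.0525682346795, 189.86503384559205], [0.0, 0.0, 1.0]]
gLT [0.603 0.025 0.106]
gRT [ 0.519 -0.25   0.106]
gRB [ 0.404 -0.225  0.106]
gLB [0.479 0.062 0.106]
padR [ 0.486 -0.145  0.085]
padL [ 0.523 -0.026  0.085]
a [ 0.504 -0.24   0.106]
b [ 0.403 -0.203  0.106]
c [0.481 0.055 0.106]
d [0.588 0.022 0.106]
```

>>> step_arm([
  {"translation": [0, 0, -10], "roll": -0.117},
  {"translation": [-22.5, -28.4, -2], "roll": 0},
  {"translation": [-22.5, -28.4, -2], "roll": 0},
  {"translation": [-22.5, -28.4, -2], "roll": 0},
  {"translation": [-22.5, -28.4, -2], "roll": 0},
  {"translation": [-22.5, -28.4, -2], "roll": 0},
  {"translation": [-22.5, -28.4, -2], "roll": 0},
  {"translation": [-22.5, -28.4, -2], "roll": 0},
  {"translation": [-22.5, -28.4, -2], "roll": 0},
  {"translation": [-22.5, -28.4, -2], "roll": 0},
  {"translation": [-22.5, -28.4, -2], "roll": 0},
  {"translation": [-22.5, -28.4, -2], "roll": 0},
  {"translation": [-22.5, -28.4, -2], "roll": 0},
  {"translation": [-22.5, -28.4, -2], "roll": 0},
  {"translation": [-22.5, -28.4, -2], "roll": 0},
  {"translation": [-22.5, -28.4, -2], "roll": 0},
  {"translation": [-22.5, -28.4, -2], "roll": 0},
  {"translation": [-22.5, -28.4, -2], "roll": 0},
  {"translation": [-22.5, -28.4, -2], "roll": 0},
  {"translation": [0, 0, 0], "roll": 0},
], fingers=0)

```text
time: 2.77
tool_pos: [0.4528, -0.1247, 0.2726]
tool_rot: [-3.14, 0.002, 2.856]
contact_force: [-0.7, 0.3, 0.6]
opening: 0.0005
grip_force: 0.0
```

```bash
cat > look.py <<'E'
from h import *
import cv2,sys
np.set_printoptions(precision=4,suppress=True)
n=sys.argv[1]
s=observe();print(s["time"],s["tool_pos"],s["tool_rot"],s["opening"],s["contact_force"])
k=get_calibration("wrist");im=read_camera("wrist")
np.savez(f"pics/{n}.npz",im=im,K=k["camera_matrix"],T=k["world_from_camera"])
cv2.imwrite(f"pics/{n}.png",cv2.resize(im[:,:,::-1],(800,600),interpolation=cv2.INTER_CUBIC))
for m in ["right_window","right_pad","lug_top","guard","bracket_mid"]:
    for d in search_frame("wrist",m)[:3]: print(m,np.array(d["at"]),round(d["confidence"],2),"px800",proj(k,d["at"])*1.5625)
E
python3 look.py w1
```

```text
2.7667 [ 0.4528 -0.1247  0.2726] [-3.1396  0.0022  2.8564] 0.0005188677262274194 [-0.7384  0.35    0.5826]
right_window [ 0.4856 -0.0818  0.1061] 0.59 px800 [467.7097 295.0916]
right_window [ 0.4811 -0.1448  0.0864] 0.24 px800 [377.0959 304.7234]
right_pad [ 0.4852 -0.1459  0.083 ] 0.78 px800 [377.4283 308.8013]
lug_top [ 0.5189 -0.4941  0.0081] 0.87 px800 [ 38.1125 413.356 ]
lug_top [ 0.4178 -0.1291  0.0153] 0.74 px800 [375.8041 201.3617]
guard [ 0.4848 -0.0775  0.1028] 0.57 px800 [472.9155 290.8761]
bracket_mid [ 0.5183 -0.4934  0.0031] 0.83 px800 [ 41.9887 409.9269]
bracket_mid [ 0.4103 -0.126   0.02  ] 0.63 px800 [376.5903 191.867 ]
```

View pics/w1.png

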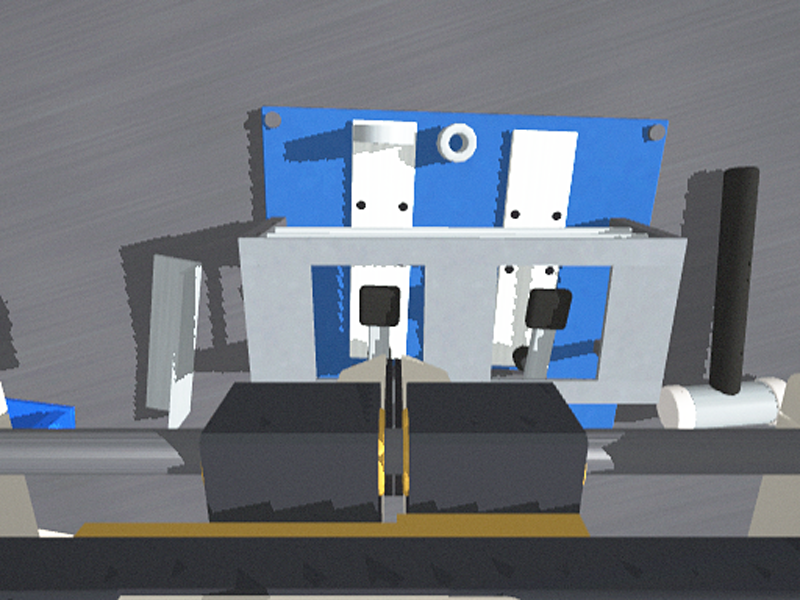

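The wrist view (its up points toward the robot, and its left is the robot's right) shows the right strip at (383,170), with an upright lug at (384,133) casting a long shadow. The left strip at (543,180) is plain. The right pad is at (380,306) in the window (312–425, 265–380). I'll confirm the lug in one crop.

```bash
python3 - <<'E'
from h import *
import cv2
np.set_printoptions(precision=4,suppress=True)
d=np.load("pics/w1.npz");k=dict(camera_matrix=d["K"],world_from_camera=d["T"])
im=d["im"][:,:,::-1];cv2.imwrite("pics/crop1.png",cv2.resize(im[60:255,150:400],(770,600),interpolation=cv2.INTER_CUBIC))
g={}
for n,p,z in [("wNL",(312,265),.106),("wNR",(425,265),.106),("wFL",(317,380),.106),("wFR",(425,380),.106),("gNL",(239,239),.106),("gNR",(687,239),.106),("pad",(380,306),.087),("lNR",(613,265),.106),("lFL",(491,379),.106),("padNL",(360,287),.087),("padNR",(399,287),.087),("padFL",(361,326),.087)]:
    g[n]=ray("wrist",np.array(p)/1.5625,z,k)[:2];print(n,g[n])
u=g["gNR"]-g["gNL"];print("len",np.linalg.norm(u),"yaw",np.arctan2(-u[0],u[1]))
yaw=np.arctan2(-u[0],u[1]);X=np.array([np.cos(yaw),np.sin(yaw)]);Y=np.array([-X[1],X[0]])
c=(g["wNL"]+g["wNR"])/2+.042*X
print("win c",c,"width",np.linalg.norm(g["wNR"]-g["wNL"]),"pad offset xy in guard",(g["pad"]-c)@X,(g["pad"]-c)@Y)
E
```

```text
wNL [ 0.4366 -0.1756]
wNR [ 0.4575 -0.1039]
wFL [ 0.517  -0.1997]
wFR [ 0.5385 -0.126 ]
gNL [ 0.4068 -0.2156]
gNR [0.4884 0.0641]
pad [ 0.4824 -0.143 ]
lNR [0.4923 0.0153]
lFL [ 0.5509 -0.0808]
padNL [ 0.4649 -0.1525]
padNR [ 0.4726 -0.126 ]
padFL [ 0.4932 -0.1607]
len 0.2914223215372252 yaw -0.28407156564898906
win c [ 0.4873 -0.1516] width 0.07471293217050717 pad offset xy in guard -0.007119465301655354 0.006836366322414911
```

View pics/crop1.png

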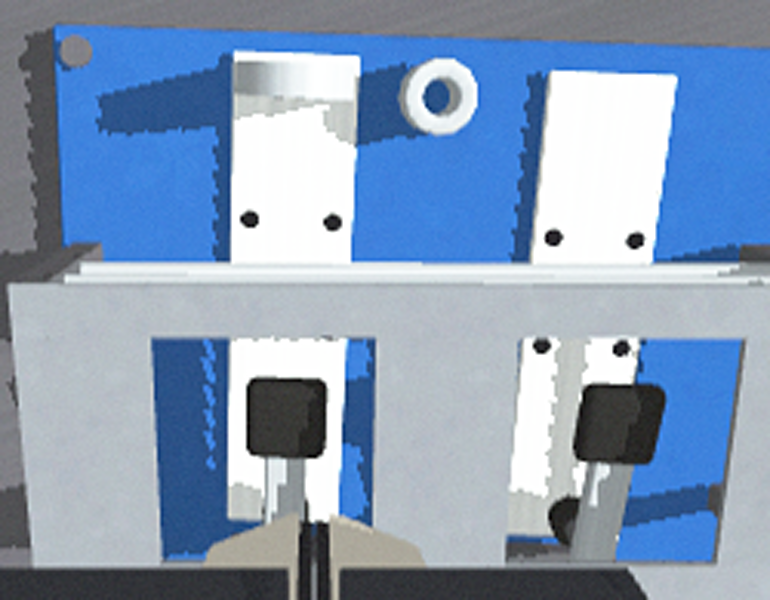

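Confirmed: the image-left strip (robot's right) carries the upright lug at crop (297,75), and the other strip is plain. The blue look-alikes lie on the table outside the jig. So the lever to press is the right one. I'll go above it now.

>>> step_arm([
  {"translation": [-11.6, -3.9, 5], "roll": 0},
  {"translation": [-11.6, -3.9, 15], "roll": 0},
  {"translation": [-11.5, -3.8, 25], "roll": 0},
  {"translation": [0, 0, 25], "roll": 0},
  {"translation": [0, 0, 20], "roll": 0},
  {"translation": [0, 0, 10], "roll": 0},
  {"translation": [0, 0, 0], "roll": 0},
  {"translation": [0, 0, 0], "roll": 0},
  {"translation": [0, 0, 0], "roll": 0},
], fingers=0)

```text
time: 3.82
tool_pos: [0.4815, -0.1398, 0.1739]
tool_rot: [-3.141, 0.002, 2.862]
contact_force: [-0.3, -0.1, -0.2]
opening: 0.0004
grip_force: 0.0
```

```bash
python3 look.py w2
```

```text
3.8167 [ 0.4815 -0.1398  0.1739] [-3.1414  0.002   2.8618] 0.00041000412406145696 [-0.2753 -0.089  -0.2084]
right_window [ 0.4789 -0.082   0.1058] 0.86 px800 [510.1877 279.6469]
right_window [ 0.4102 -0.127   0.0163] 0.32 px800 [380.1066 154.2281]
right_pad [ 0.4796 -0.1447  0.0845] 0.66 px800 [382.0452 302.2597]
lug_top [ 0.4105 -0.1273  0.0183] 0.68 px800 [379.687 154.967]
guard [ 0.4791 -0.0794  0.1089] 0.61 px800 [517.3399 280.3404]
bracket_mid [ 0.4063 -0.1212  0.0171] 0.63 px800 [387.5402 144.9714]
```

View pics/w2.png

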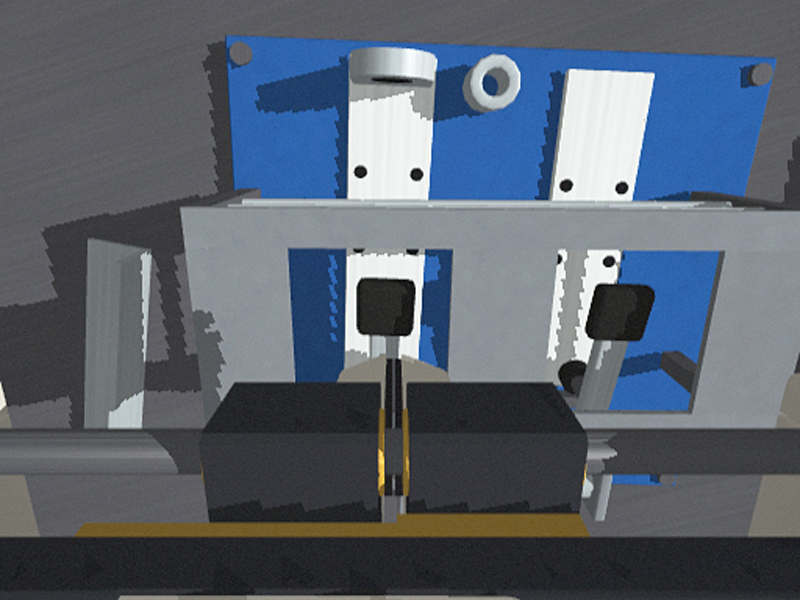

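This view shows the lug with its eye at (392,65) on the target strip. The pad is at (386,307), and the window's near edge runs from (288,248) to (452,249).

```bash
python3 - <<'E'
from h import *
np.set_printoptions(precision=4,suppress=True)
d=np.load("pics/w2.npz");k=dict(camera_matrix=d["K"],world_from_camera=d["T"])
g={n:ray("wrist",np.array(p)/1.5625,z,k)[:2] for n,p,z in [("wNL",(288,248),.106),("wNR",(452,249),.106),("pad",(386,307),.086),("lNL",(554,250),.106),("lFR",(692,412),.106),("lNR",(724,251),.106),("gNL",(180,208),.106)]}
u=g["lNR"]-g["wNL"];yaw=np.arctan2(-u[0],u[1]);X=np.array([np.cos(yaw),np.sin(yaw)]);Y=np.array([-X[1],X[0]])
c=(g["wNL"]+g["wNR"])/2+.042*X
print("yaw",yaw,"w",np.linalg.norm(g["wNR"]-g["wNL"]),"c",c,"lwin len",(g["lFR"]-g["lNR"])@X)
s=observe();t=s["tool_pos"][:2]
for n,p in [("pad",g["pad"]),("tcp",t)]: print(n,p,"in window",(p-c)@X,(p-c)@Y)
tg=c+X*-.006+Y*.004;dl=tg-t;psi=s["tool_rot"][2]
print("target",tg,"tool x,y mm",1e3*(dl@[np.cos(psi),np.sin(psi)]),1e3*(dl@[np.sin(psi),-np.cos(psi)]))
E
```

```text
yaw -0.2861097256596897 w 0.07468986707207483 c [ 0.4871 -0.1522] lwin len 0.08284048278825125
pad [ 0.4822 -0.1433] in window -0.0072669112532683985 0.0071176803119778085
tcp [ 0.4812 -0.1402] in window -0.009089003903855636 0.009797841357025931
target [ 0.4825 -0.1466] tool x,y mm -3.0581823499073697 -5.814157740721399
```

>>> step_arm([
  {"translation": [-3, -6, 0], "roll": 0},
  {"translation": [0, 0, 10], "roll": 0},
  {"translation": [0, 0, 20], "roll": 0},
  {"translation": [0, 0, 20], "roll": 0},
  {"translation": [0, 0, 15], "roll": 0},
  {"translation": [0, 0, 8], "roll": 0},
  {"translation": [0, 0, 5], "roll": 0},
  {"translation": [0, 0, 5], "roll": 0},
  {"translation": [0, 0, 5], "roll": 0},
  {"translation": [0, 0, 5], "roll": 0},
  {"translation": [0, 0, 5], "roll": 0},
  {"translation": [0, 0, 0], "roll": 0},
  {"translation": [0, 0, 0], "roll": 0},
])

```text
time: 5.2
tool_pos: [0.4823, -0.1468, 0.0746]
tool_rot: [3.141, 0.0, 2.861]
contact_force: [0.4, -1.1, 0.2]
opening: 0.001
grip_force: 0.0
```

>>> step_arm([
  {"translation": [0, 0, 3], "roll": 0},
  {"translation": [0, 0, 3], "roll": 0},
  {"translation": [0, 0, 2], "roll": 0},
  {"translation": [0, 0, 0], "roll": 0},
])

```text
time: 5.53
tool_pos: [0.482, -0.1466, 0.0663]
tool_rot: [3.141, -0.0, 2.861]
contact_force: [-0.6, 0.4, 0.6]
opening: 0.0001
grip_force: 0.1
```

```bash
python3 look.py w3
```

```text
5.5333 [ 0.482  -0.1466  0.0663] [ 3.1414 -0.0005  2.8607] 0.00013595680279686995 [-0.5647  0.3561  0.5656]
right_window [ 0.4492 -0.1298  0.1088] 0.67 px800 [420.6684 329.2311]
right_pad [ 0.4672 -0.1399  0.0642] 0.95 px800 [398.9256 337.6844]
lug_top [ 0.3964 -0.1213  0.0211] 0.75 px800 [393.7972 115.9996]
guard [ 0.4472 -0.1288  0.1053] 0.71 px800 [421.7004 316.0203]
bracket_mid [ 0.3974 -0.1157  0.0209] 0.94 px800 [408.6857 114.3856]
```

View pics/w3.png

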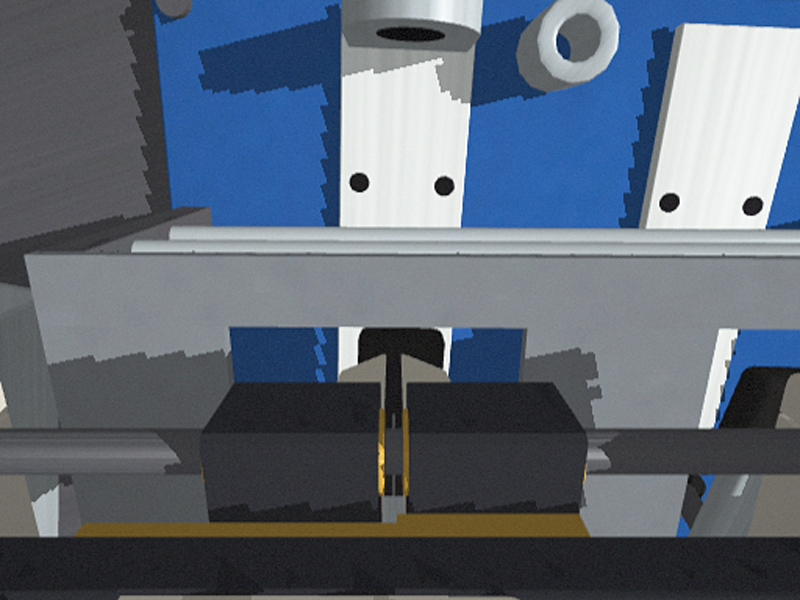

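The fingertips are on the pad at (400,350), clear of the window edges, and the pad has moved down with them. I'll continue to the stop.

>>> step_arm([
  {"translation": [0, 0, 2], "roll": 0},
  {"translation": [0, 0, 2], "roll": 0},
  {"translation": [0, 0, 1], "roll": 0},
  {"translation": [0, 0, 1], "roll": 0},
  {"translation": [0, 0, 0], "roll": 0},
])

```text
time: 6.25
tool_pos: [0.4822, -0.1467, 0.0612]
tool_rot: [3.142, 0.0, 2.861]
contact_force: [-0.9, -0.0, 6.4]
opening: 0.0005
grip_force: 3.5
```

>>> step_arm([
  {"translation": [0, 0, 1], "roll": 0},
  {"translation": [0, 0, 1], "roll": 0},
  {"translation": [0, 0, 0], "roll": 0},
])

```text
time: 6.5
tool_pos: [0.4822, -0.1467, 0.0608]
tool_rot: [-3.141, 0.001, 2.861]
contact_force: [-7.2, 3.7, 23.1]
opening: 0.0003
grip_force: 11.9
```

The force rises sharply to 23 N while z holds at 0.061, so the lever is at its stop. I'll retract straight up.

>>> step_arm([
  {"translation": [0, 0, -3], "roll": 0},
  {"translation": [0, 0, -8], "roll": 0},
  {"translation": [0, 0, -15], "roll": 0},
  {"translation": [0, 0, -20], "roll": 0},
  {"translation": [0, 0, -25], "roll": 0},
  {"translation": [0, 0, -25], "roll": 0},
  {"translation": [0, 0, -25], "roll": 0},
  {"translation": [0, 0, -15], "roll": 0},
  {"translation": [0, 0, -5], "roll": 0},
  {"translation": [0, 0, 0], "roll": 0},
  {"translation": [0, 0, 0], "roll": 0},
])

```text
time: 7.42
tool_pos: [0.4818, -0.1466, 0.1989]
tool_rot: [3.141, -0.001, 2.861]
contact_force: [1.1, -0.2, -0.9]
opening: 0.0004
grip_force: 0.0
```

```bash
python3 look.py w4
```

```text
7.4167 [ 0.4818 -0.1466  0.1989] [ 3.1413 -0.0011  2.8607] 0.0004137503345106324 [ 1.1325 -0.1524 -0.9361]
right_window [ 0.4869 -0.0788  0.1042] 0.95 px800 [520.598  275.0669]
right_pad [ 0.4834 -0.1459  0.06  ] 0.56 px800 [393.991  280.7761]
lug_top [ 0.4129 -0.1283  0.0167] 0.84 px800 [389.9216 155.3393]
guard [ 0.4879 -0.0787  0.107 ] 0.94 px800 [522.5101 278.2135]
bracket_mid [ 0.4107 -0.125   0.0208] 0.77 px800 [393.883  150.6088]
bracket_mid [ 0.448  -0.0552  0.0117] 0.62 px800 [509.7916 176.1654]
bracket_mid [ 0.523  -0.4718  0.0011] 0.53 px800 [ 14.1976 416.4981]
```

View pics/w4.png

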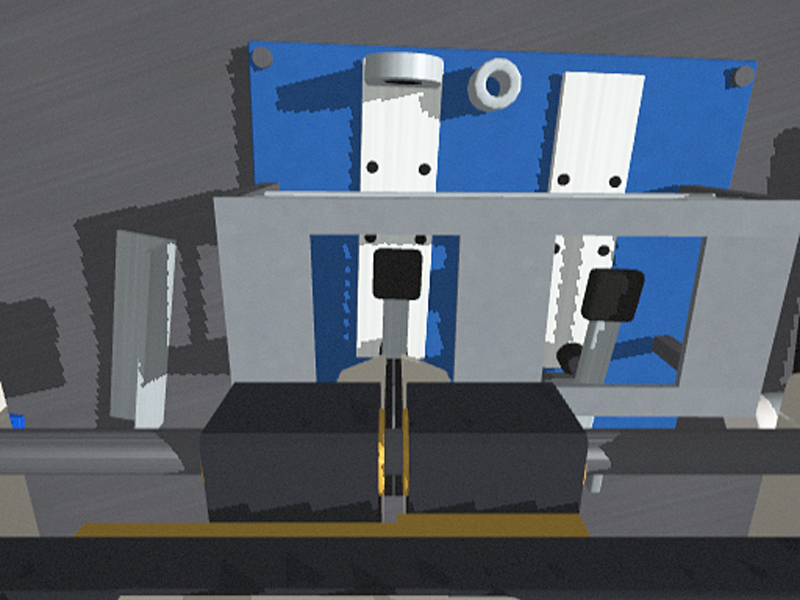

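The right pad at (397,274) is now low: the network gives z = 0.060, and it looks smaller than the left pad. The left pad at (613,295) is still raised, and nothing else has moved.

```bash
python3 -c "
from cell import *
print(hand_in())"
```

```text
the job is handed in; nothing more can be done
None
```

I pressed the right lever, over the bracket with the eye lug, to its stop and brought the fingers back out above the guard. The blank's lever, the guard and the loose parts showed no sign of being touched, and the job is handed in.

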